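# Lock the cap jig onto the register base

### The arm

A 6-joint arm with a two-finger parallel gripper is mounted at the origin on a cart in front of the work surface, level with it; the furniture and walls round the work are solid. World frame = base frame: x ahead of the robot, y to its left, z up, the work surface at z = 0. Lengths are in m, angles in rad, forces in N, time in s.
With the tool pointing down it reaches from about 0.35 to 0.975 m from the base axis. Payload 4.9 kg.
Tool frame: the origin (TCP) lies between the finger pads; the fingertips stand 19 mm ahead of it and the grasp point (between the pads) is the TCP; z points along the fingers, y is the line along which they close (so a half turn about z gives the same grasp; the last joint's range is limited). The gripper opens to 85 mm and grips with 20 to 120 N. Pads are 22 mm wide; open, the fingers measure 114 mm over their backs; the gripper's body (76 mm by 85 mm) begins 54 mm behind the grasp point. The pads swing forward as they close: fully open they stand 13 mm farther back than shut.
Start: joints at [1.027, 0.053, 1.613, -0, 1.476, -0.119], TCP at [0.258, 0.569, 0.25] pointing down, gripper open.
Joint ranges: [-3.01, 3.01], [-1.01, 2.22], [0.06, 2.58], [-1.02, 4.17], [0.09, 2.62], [-3.14, 3.14]. Speed limits (rad/s): [2.57, 2.57, 3.14, 3.14, 3.14, 3.14].

### API

Orientations are given as a rotation vector (axis times angle).
In Python, from station import ctrl gives the robot as it stands. The module is installed in compiled form; this text tells all that it offers.
- The arm moves only by the tool servo_tool, never from a script. Its argument "increments" is a list that holds one entry, the list of rows, each a list of 5 numbers: the finger opening in cm, from 0 to 8.54, then the shift along the tool's x, y, z in cm, then the turn about the tool's z in degrees. A call has 1 to 5 rows; each row is the pose to reach, as a shift and turn from the pose commanded when the call began, along the tool's axes at that moment; what a row does not reach only later rows make up. A row lasts 1/10 s, in which the tool goes at most 50 mm and 8.59 degrees, less where a joint would pass 70% of its speed; a pose out of reach is approached as far as the arm can. A call with a gripper value outside its range is refused whole. The fingers move at their own pace and stop on an object; "newtons" is the grip in N (left out, the last holds). Time passes only in rows, so rows that repeat a pose let the fingers close. It gives the time, the measured TCP pose, the force, the opening and the grip force at its end, in the units of the state.
- ctrl.get_obs(): the state, without advancing time (a new reading comes with each control period).
- ctrl.get_image(name): name is "scene" or "top" or "wrist"; returns a dict with "img" (384x512x3 uint8, red, green, blue), "fx", "fy", "cx", "cy" (pixels), "rvec" (rotation vector, rad) and "tvec" (3), from world to camera coordinates, as OpenCV has them; the wrist camera has in their place "mount" (4x4, takes a point from camera to tool coordinates, whose origin is the TCP and whose axes are the flange's). Camera axes: x right, y down, z forward; pixel columns grow to the right and rows downward; lengths in m; the calibration is good to about 2 mm. A picture is of the moment at which its call begins: read the wrist's pose just before it. There is no depth.
- ctrl.finish_job(): hands the job in; it is judged then, once.
The state is a dict: "t": time; "q": joint angles; "dq": joint speeds; "effort": joint torques, N m; "tool_pos": TCP position; "tool_rot": TCP orientation; "contact_force": force on the tool from outside, world axes, zero at the start; "wrist_torque": the same for the moment, N m; "opening": finger opening in m; "grip_force": force on a finger pad.
Only numpy, scipy, OpenCV 4.12 (cv2) and the standard library are available. Lean on these libraries where they do the work, as an engineer would, in place of code of your own. Each camera call takes 0.05 s, during which the arm holds its last target. There are 200 camera calls.

### The job

Mount the blue cap jig on the register base so that the next batch of caps can be loaded: let it down gently over both brass mushroom studs until it lies flush on the base, then push it along towards the adjuster-wheel end until the red spring latch snaps up behind it, and let go. Do not force it while you feel for the studs, and leave the masking tape and the screw jar where they are.

Things in the scene. Friction and masses are not known exactly. Their poses are not given: they have to be found in the camera images.
- cap_jig: Loose blue aluminium jig plate, 110 (x) x 180 (y) x 6 mm (z), 0.26 to 0.42 kg, lying flat, four white cap seats and a black bridge handle on top. Origin: centre of its underside, z up. Two keyholes go through it at y = +/-70 mm: a round eye 17 mm across centred at x = +7 mm, and from it a slot 10 mm wide running towards -x that ends at x = -12.5 mm.
- jig_handle (a point): Centre of the handle's bar, 38 mm above the underside and over the jig's origin; axes as the jig's. The bar runs along jig y: 14 mm thick (x), 88 mm long (y), 16 mm high, on two posts at y = +/-36 mm. Pinch it across x. It carries the jig near its centre of mass.
- register_base: Fixture bolted to the bench, 208 (x) x 226 (y) mm. Origin: on the bench, 7 mm before its middle. x points to the end with the dark block and brass adjuster wheel (x = 97 to 124 mm, up to 28 mm high). Between two guide bars (tops at z = 20 mm) lies a dark steel carriage with two mushroom studs and the latch. Jig and base must touch with less than 40 N at all times.
- base_seat (a point): Point of the base 20 mm above its origin, at the height of the carriage's flat top, the jig's seat. The studs stand at y = +/-70 mm from it; in x the carriage was shifted with the adjuster and clamped for the last job, so both studs are anywhere from 20 mm before to 20 mm beyond this point. That shift is not reported (the point stays on the base): feel for it.
- stud_top (a point): Point of the base 36 mm above its origin, at the height of the stud tops. Each stud: neck 8 mm across, then a brass head 14 mm across from 8 to 16 mm above the carriage top, its upper 2 mm coned to 11 mm. The heads pass the eyes when jig x and base x point the same way and the jig's origin is 7 mm behind the studs in x, with 1.5 mm of play each way in x and y.
- latch (a joint): Red sprung tongue in the carriage, 8 x 22 mm, 52 mm behind the studs in x. Value: how far it is pressed down, m: 0 up, standing 5 mm proud; 0.005 flush, held down by the jig. 1.5 N starts it, 3 N presses it flush. A flush jig can slide 15 mm in base +x until the necks hit the slot ends; after 13.5 mm its rear edge clears the latch, which springs up and locks it.
- masking_tape: Loose roll of cream masking tape, 92 mm across, 24 mm high, lying flat; origin at the centre of its underside. Bystander.
- screw_jar: Loose white jar of screws, 70 mm across, 58 mm high; origin at the centre of its underside. Bystander.
- jig_eye (a point): Centre of the round eye of the keyhole at the jig's y = +70 mm (x = +7 mm), at its underside. The other eye lies at y = -70 mm. Mounted, this one belongs over the stud at base y = +70 mm.

How it is judged:
On the way:
1. the jig is down over both studs, its rear edge pressing the latch down (z of cap_jig in the frame of register_base between 0.017 and 0.0245 m and y of cap_jig in the frame of register_base between -0.006 and 0.006 m and angle between the x axis of cap_jig and the x axis of register_base, either way round below 0.08 rad and value of joint latch above 0.0012 m and y of jig_eye in the frame of register_base above 0.06 m), for 0.1 s.
At the end, for the whole second after the job is handed in: The jig lies flush on the carriage (underside 20 mm above the bench within 2 mm, level within 0.03 rad), the right way round and in line with the base (within 5 mm sideways, 0.06 rad), slid home so that the latch is up behind it (pressed less than 1.5 mm), at rest and released (z of cap_jig in the frame of register_base between 0.018 and 0.022 m and x of cap_jig in the frame of register_base between -0.0155 and 0.0305 m and y of cap_jig in the frame of register_base between -0.005 and 0.005 m and angle between the x axis of cap_jig and the x axis of register_base, either way round below 0.06 rad and angle between the z axis of cap_jig and the z axis of register_base, either way round below 0.03 rad and value of joint latch below 0.0015 m and linear speed of cap_jig below 0.01 m/s and y of jig_eye in the frame of register_base above 0.06 m); the robot touches nothing.
It fails at once if the jig is pressed against the register base with more than 40 N (contact force between cap_jig and register_base above 40 N).
It fails at once if the masking tape roll or the screw jar is moved by more than 20 mm (distance of any of masking_tape, screw_jar from where it was at the start of the episode above 0.02 m).
It also fails if it takes over 72 s, if anything falls off the work surface, if the arm or the gripper's body presses on something with over 40 N, if the wrist force passes 120 N, or if a joint passes its speed limit or range.

## Working session

There is one attempt and no reset: what is moved stays moved. The work goes in short steps, Python scripts to look and compute and a tool call to move; the robot and the scene stay as the last step left them, time stands still between calls to the robot, and variables do not carry over. Pictures are saved under pics/ and viewed, at most 10 in all, crops included, and the job is handed in when it is done.

Besides the shell and the picture viewer there is one more tool, called as name(argument=value, ...), one argument or row to a line, values as JSON. servo_tool: Moves the arm, as the interface text tells. Its arguments: {"type":"object","properties":{"increments":{"type":"array"},"newtons":{"type":"number"}},"required":["increments"]}

```bash
mkdir -p pics
cat > h.py <<'E'
import numpy as np, cv2
from scipy.spatial.transform import Rotation as R
from station import ctrl
def snap(n,f):
    o=ctrl.get_obs(); d=ctrl.get_image(n); cv2.imwrite('pics/'+f+'.png',d['img'][:,:,::-1])
    K=np.array([[d['fx'],0,d['cx']],[0,d['fy'],d['cy']],[0,0,1]])
    if n=='wrist':
        M=np.array(d['mount']); T=np.eye(4); T[:3,:3]=R.from_rotvec(o['tool_rot']).as_matrix(); T[:3,3]=o['tool_pos']; C=T@M
    else:
        W=np.eye(4); W[:3,:3]=R.from_rotvec(np.ravel(d['rvec'])).as_matrix(); W[:3,3]=np.ravel(d['tvec']); C=np.linalg.inv(W)
    np.savez('pics/'+f+'.npz',K=K,C=C); return d['img'],K,C
def ray(f,uv,z):
    c=np.load('pics/'+f+'.npz'); uv=np.atleast_2d(uv).astype(float)
    d=(c['C'][:3,:3]@np.linalg.inv(c['K'])@np.c_[uv,np.ones(len(uv))].T).T; p=c['C'][:3,3]
    return p+d*((z-p[2])/d[:,2])[:,None]
def proj(f,P):
    c=np.load('pics/'+f+'.npz'); W=np.linalg.inv(c['C']); q=np.atleast_2d(P)@W[:3,:3].T+W[:3,3]; q=q@c['K'].T; return q[:,:2]/q[:,2:]
E
python3 - <<'E'
from h import *
print(ctrl.get_obs())
a=snap('top','top0')[0];b=snap('scene','sc0')[0]
cv2.imwrite('pics/top0b.png',cv2.resize(a[:,:,::-1],(800,600),interpolation=cv2.INTER_CUBIC))
E
```

```text
{'t': 0.0, 'q': array([ 1.02701651e+00,  5.33548543e-02,  1.61427090e+00,  9.63183011e-06,
        1.47604304e+00, -1.18990383e-01]), 'dq': array([ 1.02044022e-03, -4.31828822e-04,  7.86791726e-05, -1.30294120e-03,
       -1.44454788e-03, -5.09626580e-04]), 'effort': array([-7.11772336e-04, -3.93674898e+01, -3.70174992e+01, -2.16564149e-04,
        7.06241568e-03,  1.18160193e-05]), 'tool_pos': array([0.25726732, 0.56895247, 0.24907804]), 'tool_rot': array([-0.66210894, -3.0703267 ,  0.00307819]), 'contact_force': array([ 0.1723297 , -0.53992105,  0.3842495 ]), 'wrist_torque': array([ 0.00319305, -0.02169608,  0.00077906]), 'grip_force': 0.0, 'opening': 0.08538511936076601}
```

View pics/top0b.png

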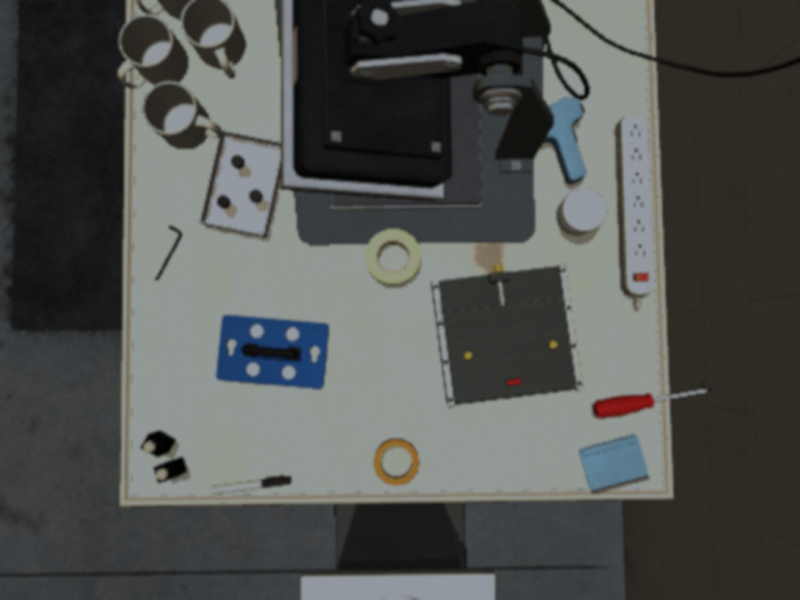

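View pics/sc0.png

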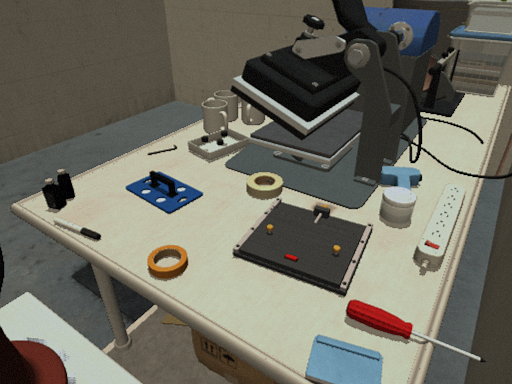

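The jig is at about (272,352), with its keyholes at (232,347) and (314,352). The studs are at (468,355) and (553,344), the latch at (513,381), the tape at (393,257) and the jar at (582,212), all in enlarged top-view pixels. Next I convert these to world positions.

Run:
```python
from h import *
np.set_printoptions(precision=4,suppress=True)
f=lambda uv,z:ray('top0',np.array(uv)/1.5625,z)
print('studs',f([(468,355),(553,344)],.036)); print('latch',f([(513,381)],.025))
print('basecorners',f([(433,284),(564,265),(580,388),(450,404)],.02))
print('wheel',f([(498,268)],.02))
print('jig corners',f([(221,316),(329,323),(324,388),(216,381)],.006)); print('handle',f([(271,352)],.046))
print('keyh',f([(231,343),(232,351),(315,348),(314,358)],.006))
print('tape/jar',f([(393,257)],.024),f([(582,212)],.058))
im=cv2.imread('pics/top0.png');h=cv2.cvtColor(im,cv2.COLOR_BGR2HSV)
m=cv2.inRange(h,(105,120,50),(125,255,255));m[:180]=0
c=max(cv2.findContours(m,0,2)[0],key=cv2.contourArea); r=cv2.minAreaRect(c);b=cv2.boxPoints(r);p=ray('top0',b,.006);print(r,p,p.mean(0),np.linalg.norm(np.diff(p,axis=0),axis=1))
i=cv2.imread('pics/top0.png')
cv2.imwrite('pics/crop.png',np.vstack([cv2.resize(i[195:255,130:220],(600,400)[:1]*1+(300,) if 0 else (450,300),interpolation=2),cv2.resize(i[165:265,270:380],(330,300),interpolation=2).copy() if 0 else cv2.resize(i[165:265,270:420],(450,300),interpolation=2)]))
```

```text
studs [[ 0.5074 -0.1203  0.036 ]
 [ 0.5233 -0.2587  0.036 ]]
latch [[ 0.464  -0.1939  0.025 ]]
basecorners [[ 0.6255 -0.0662  0.02  ]
 [ 0.6541 -0.2841  0.02  ]
 [ 0.4508 -0.3043  0.02  ]
 [ 0.4277 -0.0906  0.02  ]]
wheel [[ 0.6506 -0.1745  0.02  ]]
jig corners [[0.5781 0.2886 0.006 ]
 [0.5639 0.108  0.006 ]
 [0.456  0.1171 0.006 ]
 [0.47   0.2966 0.006 ]]
handle [[0.5167 0.1976 0.046 ]]
keyh [[0.5328 0.2718 0.006 ]
 [0.5194 0.2701 0.006 ]
 [0.5225 0.1317 0.006 ]
 [0.5059 0.1334 0.006 ]]
tape/jar [[ 0.6709 -0.0006  0.024 ]] [[ 0.7351 -0.3068  0.058 ]]
((174.02813720703125, 224.67637634277344), (67.83098602294922, 41.01912307739258), 4.969740390777588) [[0.4744 0.296  0.006 ]
 [0.5805 0.2871 0.006 ]
 [0.5627 0.1106 0.006 ]
 [0.4567 0.1205 0.006 ]] [0.5186 0.2036 0.006 ] [0.1066 0.1774 0.1064]
```

View pics/crop.png

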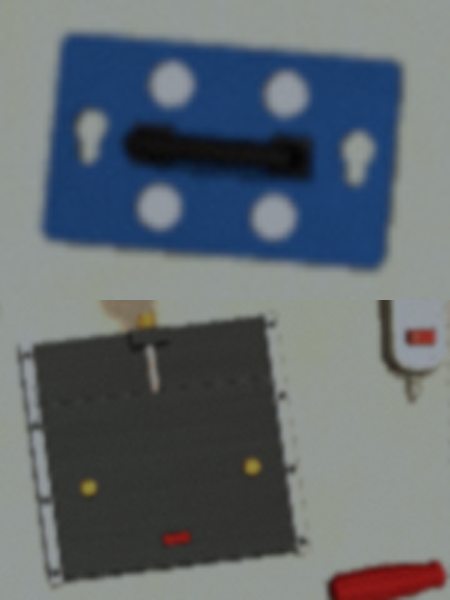

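servo_tool(
  increments=[
    [[8.5, -3.9, -2.3, 0.4, 7], [8.5, -7.8, -4.5, 0.8, 14], [8.5, -11.6, -6.8, 1.2, 21], [8.5, -15.5, -9.0, 1.6, 28], [8.5, -19.4, -11.3, 2, 35.5]],
  ],
)

```text
t: 0.6
tool_pos: [0.3882, 0.3849, 0.2297]
tool_rot: [-1.573, -2.719, 0.001]
contact_force: [1.2, 0.8, 0.4]
opening: 0.0851
grip_force: 0.0
```

```bash
cat >> h.py <<'E'
def go(x,y,z,yaw):
    """tool shift (cm) and turn (deg) to bring TCP to x,y,z with tool y axis at yaw deg"""
    o=ctrl.get_obs(); r=R.from_rotvec(o['tool_rot']); M=r.as_matrix()
    d=M.T@(np.array([x,y,z])-o['tool_pos'])*100
    a=np.degrees(np.arctan2(M[1,1],M[0,1])); t=(a-yaw+180)%360-180
    print('t',round(o['t'],2),'pos',o['tool_pos'].round(4),'yaw',round(a,2),'tilt',M[:,2].round(3),'shift',d.round(2),'turn',round(t,1),'F',o['contact_force'].round(1),'open',round(o['opening'],4),'q',o['q'].round(2))
E
python3 -c "
from h import *
go(.518,.203,.17,-5)"
```

```text
t 0.6 pos [0.3882 0.3849 0.2297] yaw 29.89 tilt [-0. -0. -1.] shift [-22.24   2.19   5.97] turn 34.9 F [1.2 0.8 0.4] open 0.0851 q [ 0.64 -0.12  1.82 -0.    1.45  0.12]
```

servo_tool(
  increments=[
    [[6, -4.5, 0.4, 1.2, 7], [6, -9.0, 0.9, 2.4, 14], [6, -13.5, 1.3, 3.6, 21], [6, -18, 1.8, 4.8, 28], [6, -22.2, 2.2, 6, 35]],
  ],
)

```text
t: 1.1
tool_pos: [0.5189, 0.2037, 0.1695]
tool_rot: [-2.319, -2.119, 0.0]
contact_force: [0.2, 1.0, 0.0]
opening: 0.0598
grip_force: 0.0
```

servo_tool(
  increments=[
    [[6, 0, 0, 0, 0], [6, 0, 0, 0, 0], [6, 0, 0, 0, 0]],
  ],
)

```text
t: 1.4
tool_pos: [0.5179, 0.2064, 0.1704]
tool_rot: [-2.311, -2.127, -0.0]
contact_force: [0.1, -0.9, 0.0]
opening: 0.0602
grip_force: 0.0
```

Run:
```python
from h import *
go(.518,.203,.17,-5)
a=snap('wrist','w1')[0]; print(np.load('pics/w1.npz')['C'])
```

```text
t 1.4 pos [0.5179 0.2064 0.1704] yaw -4.75 tilt [-0.  0. -1.] shift [-0.34  0.04  0.04] turn 0.2 F [ 0.1 -0.9  0. ] open 0.0602 q [ 0.25 -0.04  1.85  0.    1.34  0.33]
[[ 0.99653665 -0.0782889  -0.0280279   0.52512524]
 [-0.08313206 -0.94584286 -0.31379985  0.28728594]
 [-0.00194295  0.31504306 -0.94907539  0.29315546]
 [ 0.          0.          0.          1.        ]]
```

View pics/w1.png

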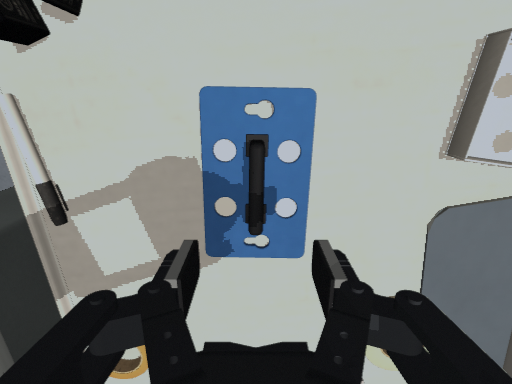

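The jig is sharp and almost square to the gripper, with corners near (200,87), (315,87), (305,257) and (207,257). The eyes are at +x (264,109) and (261,241). I'll measure its pose now.

```bash
cat >> h.py <<'E'
def jig(f,z,roi=None):
    im=cv2.imread(f'pics/{f}.png');h=cv2.cvtColor(im,cv2.COLOR_BGR2HSV)
    m=cv2.inRange(h,(100,110,30),(130,255,255)); m=cv2.morphologyEx(m,2,np.ones((3,3)))
    c=max(cv2.findContours(m,0,2)[0],key=cv2.contourArea)[:,0]
    p=ray(f,c,z)[:,:2]; r=cv2.minAreaRect((p*1000).astype(np.float32)); return r
E
python3 - <<'E'
from h import *
r=jig('w1',.006);print(r)
print(ray('w1',[(265,109),(262,241)],.006), ray('w1',[(257,185)],.046))
go(r[0][0]/1000,r[0][1]/1000,.038,-5)
E
```

```text
((517.9979858398438, 204.8682861328125), (178.11439514160156, 108.33839416503906), 84.1743392944336)
[[0.53256574 0.27331266 0.006     ]
 [0.5191924  0.13503075 0.006     ]] [[0.51981253 0.21149789 0.046     ]]
t 1.45 pos [0.5179 0.2067 0.1707] yaw -4.72 tilt [ 0.  0. -1.] shift [-0.18  0.02 13.27] turn 0.3 F [-0.1  0.2  0.3] open 0.0597 q [ 0.25 -0.05  1.85  0.    1.34  0.33]
```

servo_tool(
  increments=[
    [[5, -0.1, 0, 3, 0.6], [5, -0.2, 0, 6, 1.1], [5, -0.2, 0, 9, 1.1], [5, -0.2, 0, 11.5, 1.1], [5, -0.2, 0, 13.1, 1.1]],
  ],
  newtons=40,
)

```text
t: 1.95
tool_pos: [0.5166, 0.2047, 0.0376]
tool_rot: [-2.33, -2.106, 0.003]
contact_force: [-0.6, -0.2, 0.1]
opening: 0.0501
grip_force: 0.0
```

servo_tool(
  increments=[
    [[2, 0, 0, 0, 0], [0, 0, 0, 0, 0], [0, 0, 0, 0, 0], [0, 0, 0, 0, 0], [0, 0, 0, 0, 0]],
  ],
  newtons=40,
)

```text
t: 2.45
tool_pos: [0.5194, 0.2042, 0.041]
tool_rot: [2.333, 2.103, 0.005]
contact_force: [-0.5, 1.2, 3.2]
opening: 0.0131
grip_force: 42.1
```

servo_tool(
  increments=[
    [[0, 0, 0, 0, 0], [0, 0, 0, 0, 0], [0, 0, 0, 0, 0], [0, 0, 0, 0, 0], [0, 0, 0, 0, 0]],
  ],
  newtons=60,
)

```text
t: 2.95
tool_pos: [0.5194, 0.2041, 0.0411]
tool_rot: [2.333, 2.103, 0.004]
contact_force: [-0.8, 2.8, 6.9]
opening: 0.0129
grip_force: 59.6
```

Run:
```python
from h import *
go(.508,-.19,.16,6.55)
print(ctrl.get_obs()['grip_force'])
```

```text
t 2.95 pos [0.5194 0.2041 0.0411] yaw -5.95 tilt [ 0.003  0.001 -1.   ] shift [-39.3    2.98 -11.94] turn -12.5 F [-0.8  2.8  6.9] open 0.0129 q [0.24 0.12 1.92 0.   1.1  0.34]
59.64569449424744
```

servo_tool(
  increments=[
    [[0, 0, 0, -1, 0], [0, 0, 0, -3, 0], [0, 0, 0, -6, 0], [0, 0, 0, -9, 0], [0, 0, 0, -10, 0]],
  ],
)

```text
t: 3.45
tool_pos: [0.5194, 0.2037, 0.1423]
tool_rot: [2.332, 2.102, 0.006]
contact_force: [1.3, -0.3, -4.5]
opening: 0.0129
grip_force: 58.9
```

servo_tool(
  increments=[
    [[0, -3, 0.3, 0, -2], [0, -7, 0.6, 0, -4], [0, -11, 0.9, 0, -6], [0, -15, 1.2, 0, -6], [0, -18, 1.4, 0, -6]],
  ],
)

```text
t: 3.95
tool_pos: [0.5119, 0.0211, 0.1375]
tool_rot: [-2.22, -2.22, 0.004]
contact_force: [1.0, 0.4, -3.6]
opening: 0.0129
grip_force: 58.8
```

Run:
```python
from h import *
go(.508,-.19,.14,6.55)
```

```text
t 3.95 pos [0.5119 0.0211 0.1375] yaw 0.01 tilt [-0.003 -0.001 -1.   ] shift [-21.11  -0.39  -0.23] turn -6.5 F [ 1.   0.4 -3.6] open 0.0129 q [-0.1  -0.12  1.97 -0.    1.29 -0.1 ]
```

Run:
```python
from h import *
snap('wrist','w2')
print(proj('w2',[[.507,-.12,.036],[.523,-.259,.036],[.464,-.194,.025]]))
```

```text
[[250.46503175 336.92851143]
 [265.50760058 435.89159228]
 [211.23602105 383.07447207]]
```

View pics/w2.png

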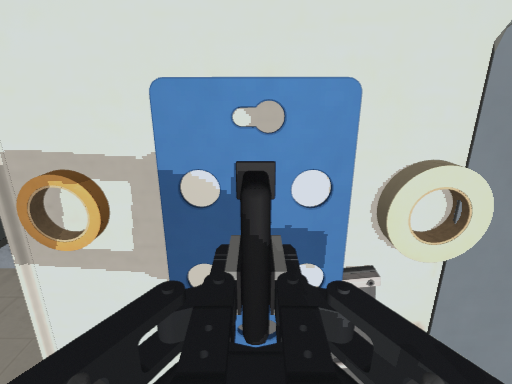

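The +y eye is visible at (268,116). Over the base I should be able to see the stud through it. Moving over the base now.

servo_tool(
  increments=[
    [[0, -4, 0, 0, -2], [0, -8.5, -0.1, 0, -4], [0, -13, -0.2, 0, -6], [0, -17, -0.3, 0, -6.5], [0, -21, -0.4, 0, -6.5]],
  ],
)

```text
t: 4.5
tool_pos: [0.5083, -0.188, 0.1376]
tool_rot: [-2.089, -2.343, 0.001]
contact_force: [1.2, 0.1, -4.2]
opening: 0.0122
grip_force: 58.8
```

servo_tool(
  increments=[
    [[0, -0.1, 0, 1, 0], [0, -0.1, 0, 2, 0], [0, -0.1, 0, 2.5, 0], [0, -0.1, 0, 2.5, 0], [0, -0.1, 0, 2.5, 0]],
  ],
)

```text
t: 5.0
tool_pos: [0.5097, -0.1867, 0.1138]
tool_rot: [-2.088, -2.346, 0.0]
contact_force: [0.9, -0.1, -3.9]
opening: 0.0129
grip_force: 58.8
```

Run:
```python
from h import *
go(.5083,-.1903,.115,6.55)
i=snap('wrist','w3')[0]; snap('top','t3')
cv2.imwrite('pics/w3c.png',cv2.resize(i[20:240,100:420,::-1],(800,550),interpolation=2))
```

```text
t 5.0 pos [ 0.5097 -0.1867  0.1138] yaw 6.65 tilt [-0.001  0.    -1.   ] shift [-0.34 -0.18 -0.12] turn 0.1 F [ 0.9 -0.1 -3.9] open 0.0129 q [-0.49 -0.02  1.92  0.    1.24 -0.6 ]
```

View pics/w3c.png

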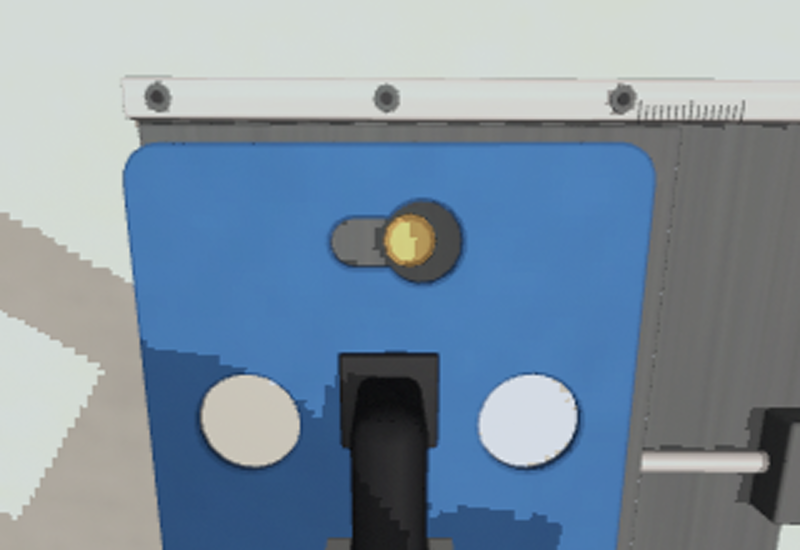

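The stud shows through the +y eye: stud at crop (410,241), eye centre at (423,240). The guide bar is parallel to the jig edge. Next I compute the offset.

Run:
```python
from h import *
o=ctrl.get_obs()
f=lambda u,v:np.array([u*.4+100,v*.4+20])
e=ray('w3',f(423,240),o['tool_pos'][2]-.035)[0]; s=ray('w3',f(410,241),.036)[0]
M=R.from_rotvec(o['tool_rot']).as_matrix()
print(e,s,'tool shift cm',M.T@(s-e)*100)
b=ray('w3',[f(125,78),f(750,80)],.020);d=np.diff(b,axis=0)[0];print('bar yaw',np.degrees(np.arctan2(d[1],d[0])))
j=ray('w3',[f(160,143),f(625,143)],o['tool_pos'][2]-.035);d=np.diff(j,axis=0)[0];print('jig yaw',np.degrees(np.arctan2(d[1],d[0])))
t=ray('w3',[f(140,121),f(680,124)],.020);d=np.diff(t,axis=0)[0];print('bar in yaw',np.degrees(np.arctan2(d[1],d[0])))
print('eye in tool',M.T@(e-o['tool_pos']))
go(.5,-.19,.1,6.5)
```

```text
[ 0.50889495 -0.11589958  0.07975515] [ 0.50773327 -0.11929517  0.036     ] tool shift cm [-0.32186813 -0.15774711  4.37555024]
bar yaw 6.449289548970921
jig yaw 6.6266291953909935
bar in yaw 6.328625069141431
eye in tool [0.07102507 0.00690059 0.03497247]
t 5.1 pos [ 0.5102 -0.1872  0.1148] yaw 6.63 tilt [ 0.001 -0.    -1.   ] shift [-0.16 -1.05  1.47] turn 0.1 F [-0.2 -0.8 -3.4] open 0.0128 q [-0.49 -0.02  1.92  0.    1.24 -0.6 ]
```

servo_tool(
  increments=[
    [[0, -0.1, -0.1, 0.6, 0.2], [0, -0.3, -0.17, 1.4, 0.2], [0, -0.3, -0.17, 2.2, 0.2], [0, -0.3, -0.17, 2.8, 0.2], [0, -0.3, -0.17, 2.8, 0.2]],
  ],
)

```text
t: 5.6
tool_pos: [0.5074, -0.1905, 0.0845]
tool_rot: [-2.093, -2.339, 0.001]
contact_force: [-0.0, 0.5, -4.6]
opening: 0.013
grip_force: 58.8
```

servo_tool(
  increments=[
    [[0, 0, 0, 0, 0], [0, 0, 0, 0, 0], [0, 0, 0, 0, 0]],
  ],
)

```text
t: 5.9
tool_pos: [0.5088, -0.1912, 0.0868]
tool_rot: [2.094, 2.341, 0.0]
contact_force: [0.6, 0.4, -3.4]
opening: 0.0131
grip_force: 58.8
```

Run:
```python
from h import *
go(.5083,-.1903,.077,6.4)
i=snap('wrist','w4')[0]
cv2.imwrite('pics/w4c.png',cv2.resize(i[20:180,160:380,::-1],(770,560),interpolation=2))
```

```text
t 5.9 pos [ 0.5088 -0.1912  0.0868] yaw 6.36 tilt [ 0.001 -0.    -1.   ] shift [ 0.09 -0.04  0.98] turn -0.0 F [ 0.6  0.4 -3.4] open 0.0131 q [-0.5   0.02  1.93  0.    1.19 -0.61]
```

View pics/w4c.png

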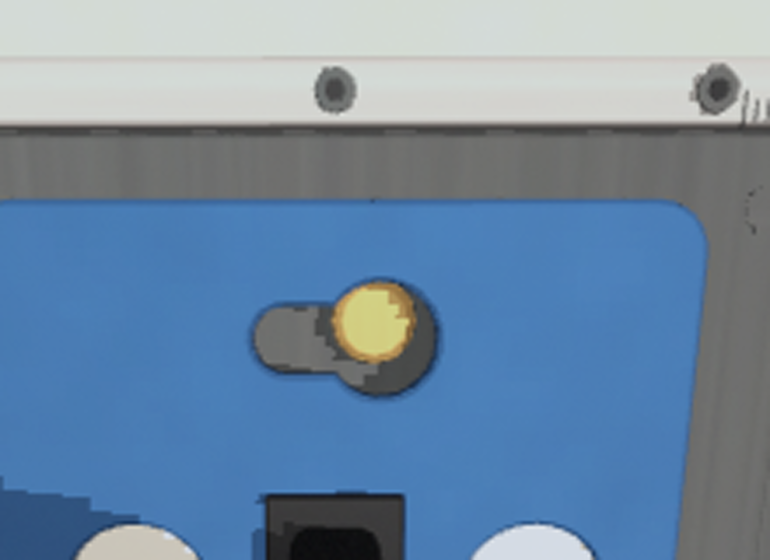

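The eye centre is at crop (380,338) and the stud head at (373,321), so only a small correction remains.

Run:
```python
from h import *
o=ctrl.get_obs()
f=lambda u,v:np.array([u/3.5+160,v/3.5+20])
z=o['tool_pos'][2]-.035
e=ray('w4',f(380.5,338.5),z)[0]; s=ray('w4',f(373,321.5),.035)[0]
M=R.from_rotvec(o['tool_rot']).as_matrix()
print('shift cm',M.T@(s-e)*100, 'eye diam',np.linalg.norm(ray('w4',f(380,280),z)-ray('w4',f(380,397),z)),'head',np.linalg.norm(ray('w4',f(332,321),.035)-ray('w4',f(414,321),.035)))
b=ray('w4',[f(0,125),f(690,126)],.020);d=np.diff(b,axis=0)[0];print('bar yaw',np.degrees(np.arctan2(d[1],d[0])))
b=ray('w4',[f(0,201),f(650,201)],z);d=np.diff(b,axis=0)[0];print('jig yaw',np.degrees(np.arctan2(d[1],d[0])))
```

```text
shift cm [ 0.15196918 -0.05531463  1.67895137] eye diam 0.016956390725184522 head 0.013459543054270624
bar yaw 6.26226615055829
jig yaw 6.341611953500603
```

servo_tool(
  increments=[
    [[0, 0.12, -0.05, 0, 0], [0, 0.12, -0.05, 0.3, 0], [0, 0.12, -0.05, 0.6, 0], [0, 0.12, -0.05, 0.8, 0], [0, 0.12, -0.05, 0.8, 0]],
  ],
)

```text
t: 6.45
tool_pos: [0.5074, -0.1897, 0.0776]
tool_rot: [-2.094, -2.34, 0.0]
contact_force: [-0.1, 0.6, -3.8]
opening: 0.0131
grip_force: 58.9
```

servo_tool(
  increments=[
    [[0, 0, 0, 0.1, 0], [0, 0, 0, 0.2, 0], [0, 0, 0, 0.3, 0], [0, 0, 0, 0.4, 0], [0, 0, 0, 0.4, 0]],
  ],
)

```text
t: 6.95
tool_pos: [0.5077, -0.1898, 0.0741]
tool_rot: [-2.095, -2.341, 0.0]
contact_force: [0.0, 0.9, -4.4]
opening: 0.013
grip_force: 58.9
```

servo_tool(
  increments=[
    [[0, 0, 0, 0.1, 0], [0, 0, 0, 0.2, 0], [0, 0, 0, 0.3, 0], [0, 0, 0, 0.3, 0]],
  ],
)

```text
t: 7.35
tool_pos: [0.5077, -0.1898, 0.0711]
tool_rot: [-2.094, -2.341, 0.0]
contact_force: [-0.9, -0.6, -3.8]
opening: 0.0127
grip_force: 58.9
```

servo_tool(
  increments=[
    [[0, 0, 0, 0.1, 0], [0, 0, 0, 0.2, 0], [0, 0, 0, 0.3, 0], [0, 0, 0, 0.3, 0]],
  ],
)

```text
t: 7.75
tool_pos: [0.5077, -0.1898, 0.0681]
tool_rot: [-2.094, -2.341, 0.0]
contact_force: [-0.5, -0.6, -4.6]
opening: 0.0126
grip_force: 58.9
```

servo_tool(
  increments=[
    [[0, 0, 0, 0.1, 0], [0, 0, 0, 0.2, 0], [0, 0, 0, 0.3, 0], [0, 0, 0, 0.3, 0]],
  ],
)

```text
t: 8.15
tool_pos: [0.5079, -0.1899, 0.0654]
tool_rot: [2.095, 2.341, 0.0]
contact_force: [-0.8, 0.6, -3.1]
opening: 0.0131
grip_force: 59.1
```

servo_tool(
  increments=[
    [[0, 0, 0, 0.1, 0], [0, 0, 0, 0.2, 0], [0, 0, 0, 0.3, 0], [0, 0, 0, 0.3, 0]],
  ],
)

```text
t: 8.55
tool_pos: [0.508, -0.19, 0.0624]
tool_rot: [2.095, 2.341, 0.0]
contact_force: [0.1, -0.4, -1.4]
opening: 0.0127
grip_force: 59.2
```

Latch resistance is showing. Now going down to the seat.

servo_tool(
  increments=[
    [[0, 0, 0, 0.1, 0], [0, 0, 0, 0.15, 0], [0, 0, 0, 0.15, 0]],
  ],
)

```text
t: 8.85
tool_pos: [0.508, -0.19, 0.0612]
tool_rot: [2.095, 2.341, -0.0]
contact_force: [-0.1, 0.4, 0.7]
opening: 0.013
grip_force: 59.5
```

servo_tool(
  increments=[
    [[0, 0, 0, 0.05, 0], [0, 0, 0, 0.1, 0], [0, 0, 0, 0.1, 0]],
  ],
)

```text
t: 9.15
tool_pos: [0.5082, -0.1901, 0.0611]
tool_rot: [2.094, 2.341, 0.0]
contact_force: [-4.4, 1.1, 7.0]
opening: 0.0128
grip_force: 60.4
```

Flush: the load rises and z stays at the seat height. Now sliding it towards the wheel, keeping light downward pressure.

servo_tool(
  increments=[
    [[0, 0, 0.1, -0.05, 0], [0, 0, 0.3, -0.05, 0], [0, 0, 0.5, -0.05, 0], [0, 0, 0.7, -0.05, 0], [0, 0, 0.8, -0.05, 0]],
  ],
)

```text
t: 9.65
tool_pos: [0.5162, -0.1895, 0.0611]
tool_rot: [2.094, 2.341, -0.001]
contact_force: [-3.5, -0.5, 6.0]
opening: 0.013
grip_force: 60.3
```

servo_tool(
  increments=[
    [[0, 0, 0.1, 0, 0], [0, 0, 0.2, 0, 0], [0, 0, 0.3, 0, 0], [0, 0, 0.4, 0, 0], [0, 0, 0.4, 0, 0]],
  ],
)

```text
t: 10.15
tool_pos: [0.5202, -0.189, 0.0611]
tool_rot: [2.094, 2.341, -0.0]
contact_force: [-4.1, -0.1, 5.6]
opening: 0.0125
grip_force: 60.2
```

servo_tool(
  increments=[
    [[0, 0, 0.05, 0, 0], [0, 0, 0.1, 0, 0], [0, 0, 0.15, 0, 0], [0, 0, 0.15, 0, 0]],
  ],
)

```text
t: 10.55
tool_pos: [0.5217, -0.1888, 0.0611]
tool_rot: [2.094, 2.34, -0.0]
contact_force: [-2.7, 0.2, 4.5]
opening: 0.0129
grip_force: 60.2
```

servo_tool(
  increments=[
    [[0, 0, 0.05, 0, 0], [0, 0, 0.1, 0, 0], [0, 0, 0.1, 0, 0]],
  ],
)

```text
t: 10.85
tool_pos: [0.5226, -0.1887, 0.0611]
tool_rot: [2.094, 2.341, -0.0]
contact_force: [-3.0, -0.1, 5.3]
opening: 0.0128
grip_force: 60.2
```

servo_tool(
  increments=[
    [[0, 0, 0.05, 0, 0], [0, 0, 0.1, 0, 0], [0, 0, 0.1, 0, 0]],
  ],
)

```text
t: 11.15
tool_pos: [0.5236, -0.1886, 0.0611]
tool_rot: [2.094, 2.341, -0.001]
contact_force: [-3.7, 0.6, 6.7]
opening: 0.0126
grip_force: 60.2
```

servo_tool(
  increments=[
    [[0, 0, 0.05, 0, 0], [0, 0, 0.1, 0, 0], [0, 0, 0.1, 0, 0]],
  ],
)

```text
t: 11.45
tool_pos: [0.5238, -0.1886, 0.0611]
tool_rot: [-2.094, -2.341, 0.003]
contact_force: [-6.2, -0.5, 8.2]
opening: 0.0125
grip_force: 60.6
```

Run:
```python
from h import *
go(.5083,-.1903,.077,6.4)
i=snap('wrist','w5')[0];j=snap('top','t5')[0];k=snap('scene','s5')[0]
p=proj('s5',[[.464,-.194,.025]])[0].astype(int);print(p)
c=cv2.resize(k[p[1]-45:p[1]+15,p[0]-40:p[0]+40,::-1],(400,300),interpolation=2)
cv2.imwrite('pics/c5.png',np.hstack([cv2.resize(i[20:180,160:380,::-1],(400,300),interpolation=2),c]))
```

```text
t 11.45 pos [ 0.5238 -0.1886  0.0611] yaw 6.38 tilt [-0.002 -0.001 -1.   ] shift [-0.   -1.57 -1.59] turn -0.0 F [-6.2 -0.5  8.2] open 0.0125 q [-0.48  0.09  1.91 -0.    1.14 -0.59]
[290 254]
```

View pics/c5.png

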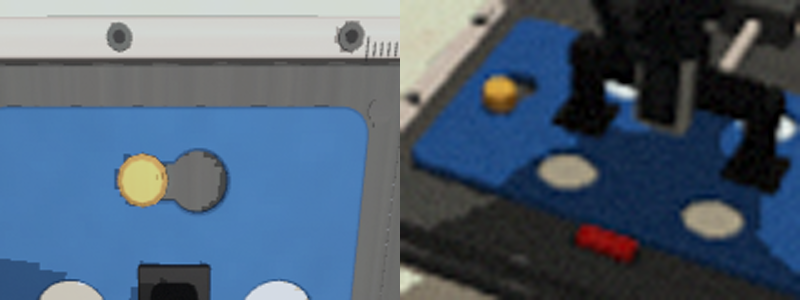

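The stud is at the slot end and the red latch stands behind the rear edge. I relax the pressure and release.

servo_tool(
  increments=[
    [[0, 0, -0.05, -0.08, 0], [0, 0, -0.05, -0.08, 0], [3, 0, -0.05, -0.08, 0], [5, 0, -0.05, -0.08, 0], [5, 0, -0.05, -0.08, 0]],
  ],
)

```text
t: 12.1
tool_pos: [0.5239, -0.1879, 0.061]
tool_rot: [2.095, 2.341, 0.001]
contact_force: [-0.4, -0.1, -0.5]
opening: 0.0501
grip_force: 0.0
```

servo_tool(
  increments=[
    [[5, 0, 0, 0, 0], [5, 0, 0, -1, 0], [5, 0, 0, -3, 0], [5, 0, 0, -6, 0], [5, 0, 0, -10, 0]],
  ],
)

```text
t: 12.6
tool_pos: [0.5226, -0.1875, 0.1609]
tool_rot: [-2.093, -2.339, 0.001]
contact_force: [-0.0, -0.8, 0.6]
opening: 0.05
grip_force: 0.0
```

servo_tool(
  increments=[
    [[5, 4, 0, -2, 0], [5, 8, 0, -2, 0], [5, 12, 0, -2, 0], [5, 15, 0, -2, 0], [5, 15, 0, -2, 0]],
  ],
)

```text
t: 13.1
tool_pos: [0.5068, -0.0362, 0.1819]
tool_rot: [2.09, 2.345, 0.002]
contact_force: [1.0, 0.1, 0.4]
opening: 0.0501
grip_force: 0.0
```

Run:
```python
from h import *
go(.5083,-.1903,.077,6.4)
k=snap('scene','s6')[0]
cv2.imwrite('pics/c6.png',cv2.resize(k[170:300,220:390,::-1],(784,600),interpolation=2))
```

```text
t 13.1 pos [ 0.5068 -0.0362  0.1819] yaw 6.6 tilt [ 0.001  0.001 -1.   ] shift [-15.34  -1.63  10.48] turn 0.2 F [1.  0.1 0.4] open 0.0501 q [-0.22 -0.18  1.95  0.    1.37 -0.33]
```

View pics/c6.png

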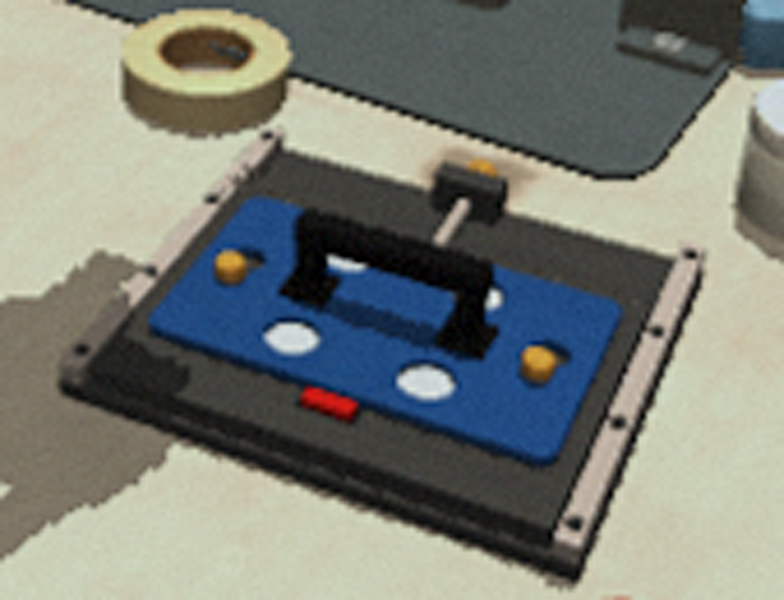

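The jig lies flush, both studs are in their slots, the latch at crop (330,402) is up behind it, and the tape and jar have not moved. Handing in.

```bash
python3 -c "
from station import ctrl
print(ctrl.finish_job())"
```

```text
the job is handed in; nothing more can be done
None
```

The cap jig is mounted flush over both studs, slid home with the red latch up behind it, and released, with tape and jar unmoved; I handed the job in at about 13 s and no verdict was returned.

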